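# Gauge two lane gaps and shut the tight lane

### The job

Take the blue-handled gauge from its stand and feel with it, in line with the slope and without forcing, which of the two sloping gaps in the outlet block is open: in one gap the blade slides all the way in, in the other it stops well short. Leave the gauge standing fully home in the gap that takes it, then throw the red-tipped lever on the other side, the tight gap's own, all the way over away from the robot, and leave the open gap's lever as it is. Do not disturb the bottles or the bin.

Things in the scene. Friction and masses are not known exactly. Their poses are not given: they have to be found in the camera images.
- gauge: gauge, 146 mm long, about 0.18 kg. Origin: centre of the underside of its stop collar (44 by 50 by 6 mm, x y z). z up the handle, x across the blade's thickness, y across its width. Steel blade 6 mm (x) by 36 mm (y) reaches 85 mm below the origin; its last 8 mm are 4 by 26 mm. Blue handle 26 (x) by 40 (y) mm, from z = 6 to 61 mm, can be gripped across x or y. A half turn about z is the same.
- stand: fixed grey stand on the robot's left or right, foot 90 by 90 mm, 100 mm high, origin at the centre of its underside. The gauge stands in its slot (10 by 43 mm, open at the top), collar on the stand's top, x and y of both agreeing; lift it more than 85 mm to free it.
- gate_block: fixed outlet block of a two-lane bottle line on a base plate 190 (x) by 360 (y) by 10 mm; origin under the plate's centre, z up, x away from the robot, y left. The aluminium block, 184 mm along y, up to 145 mm high, has a 25 degree sloping face, yellow beside the gaps, looking up and towards the robot along n = (-0.423, 0, 0.906). Two gaps are cut along -n; the gauge goes in with its z along n, its y along this y.
- gap_left (a point): centre of the left (+y) gap's mouth in the sloping face, at (-20, 55, 125) mm in gate_block's frame. Gap 9 mm across, 42 mm long (along y), top 10 mm flared to 22 mm. The open gap takes the blade until the collar rests on the face (gauge origin at this point); the tight one is shut 35 mm down by a stiff spring (3 N, then 0.8 N/mm, solid after 12 mm): the blade stops 38 to 50 mm short. Which is tight varies, unseen.
- gap_right (a point): the same for the right (-y) gap, at (-20, -55, 125) mm in gate_block's frame
- lever_left (a joint): angle of the left lane's shut-off lever: 0 leans 0.5 rad towards the robot, 0.5 upright, 1.0 rad is its stop, leaning away. Starts at 0 to 0.15, moves with about 1 N at its tip, stays where left. Hinge axis along gate_block's y through (-20, 150, 32) mm in its frame.
- lever_right (a joint): the same for the right lane's lever, hinge through (-20, -150, 32) mm in gate_block's frame
- lever_left_tip (a point): centre of the left lever's red ball, 26 mm in diameter, 80 mm from the hinge on a 10 mm bar
- lever_right_tip (a point): centre of the right lever's red ball, the same
- bottle_a: loose amber bottle with a white cap, 44 mm in diameter, 85 mm high, in front of the block; origin at the centre of its underside; to be left alone
- bottle_b: another such bottle; to be left alone
- bin: loose open black bin 100 by 120 by 70 mm, on the side away from the stand; origin at the centre of its underside; to be left alone
There are look-alikes about, which are no part of the job. What is shaped like the gauge but orange or pink is not meant.

How it is judged:
By the outcome, as a careful person would: the job done as asked, in the order asked, and still so for the second after the job is handed in, with the robot touching nothing.
It also fails if it takes over 61 s, if anything falls off the work surface, if the arm or the gripper's body presses on something with over 40 N, if the wrist force passes 120 N, or if a joint passes its speed limit or range.

### The arm

A 6-joint arm with a two-finger parallel gripper is mounted at the origin on the work surface. World frame = base frame: x ahead of the robot, y to its left, z up, the work surface at z = 0. Lengths are in m, angles in rad, forces in N, time in s.
With the tool pointing down it reaches from about 0.225 to 0.875 m from the base axis. Payload 3.4 kg.
Tool frame: the origin (TCP) lies between the finger pads; the fingertips stand 11 mm ahead of it and the grasp point (between the pads) lies 8 mm behind it; z points along the fingers, y is the line along which they close (so a half turn about z gives the same grasp; the last joint's range is limited). The gripper opens to 85 mm and grips with 20 to 120 N. Pads are 22 mm wide; open, the fingers measure 114 mm over their backs; the gripper's body (76 mm by 85 mm) begins 54 mm behind the grasp point. The pads swing forward as they close: fully open they stand 13 mm farther back than shut.
Start: joints at [-1.447, 0.276, 1.505, -0, 1.361, -0.121], TCP at [0.139, -0.558, 0.242] pointing down, gripper open.
Joint ranges: [-2.89, 2.89], [-0.75, 2.08], [0.22, 2.7], [-1.18, 4.32], [0.11, 2.71], [-2.7, 2.7]. Speed limits (rad/s): [2.57, 2.57, 3.14, 3.14, 3.14, 3.14].

### API

Orientations are given as a unit quaternion [w, x, y, z].
In Python, from rig import manip, imaging gives the robot as it stands. The module is installed in compiled form; this text tells all that it offers.
- The arm moves only by the tool jog_arm, never from a script. Its argument "deltas" is one flat list of numbers, 7 for each row, row after row: the turn, a rotation vector about the world's x, y, z in degrees, then the shift along the world's x, y, z in mm, then the opening, from 0 (shut) to 1 (fully open). In form: [ax, ay, az, tx, ty, tz, gripper, ax, ay, az, tx, ty, tz, gripper, ...]. A call has 1 to 20 rows; each row is the pose to reach, as a shift and turn from the pose commanded when the call began; what a row does not reach only later rows make up. A row lasts 1/10 s, in which the tool goes at most 50 mm and 8.59 degrees, less where a joint would pass 70% of its speed; a pose out of reach is approached as far as the arm can. A call with a gripper value outside its range is refused whole. The fingers move at their own pace and stop on an object; "grip_force" is the grip in N (left out, the last holds). Time passes only in rows, so rows that repeat a pose let the fingers close. It gives the time, the measured TCP pose, the force, the opening and the grip force at its end, in the units of the state.
- manip.get_state(): the state, without advancing time (a new reading comes with each control period).
- imaging.get_image(name): name is "side" or "top"; returns the picture (400x640x3 uint8, blue, green, red); there is no depth.
- imaging.calibration(name): a dict with "mtx" (3x3 intrinsics, pixels), "dist" ([k1, k2, p1, p2, k3] as OpenCV has them; the pictures are not rectified), "cam_to_world" (4x4, takes a point from camera to world coordinates). Camera axes: x right, y down, z forward; pixel columns grow to the right and rows downward; lengths in m; the calibration is good to about 2 mm. A picture is of the moment at which its call begins. calibration takes no time and is no camera call.
- manip.sign_off(): hands the job in; it is judged then, once.
The state is a dict: "clock": time; "qpos": joint angles; "qd": joint speeds; "effort": joint torques, N m; "position": TCP position; "ee_rot": TCP orientation; "contact_force": force on the tool from outside, world axes, zero at the start; "moment": the same for the moment, N m; "width": finger opening in m; "gripper_force": force on a finger pad.
Only numpy, scipy, OpenCV 4.12 (cv2) and the standard library are available. Lean on these libraries where they do the work, as an engineer would, in place of code of your own. Each camera call takes 0.05 s, during which the arm holds its last target. There are 200 camera calls.

## Working session

There is one attempt and no reset: what is moved stays moved. The work goes in short steps, Python scripts to look and compute and a tool call to move; the robot and the scene stay as the last step left them, time stands still between calls to the robot, and variables do not carry over. Pictures are saved under pics/ and viewed, at most 10 in all, crops included, and the job is handed in when it is done.

Besides the shell and the picture viewer there is one more tool, called after "Request:" as name(argument=value, ...) on one line, values as JSON. jog_arm: Moves the arm, as the interface text tells. Its arguments: {"type":"object","properties":{"deltas":{"type":"array"},"grip_force":{"type":"number"}},"required":["deltas"]}

```bash
mkdir -p pics; python3 - <<'E'
from rig import manip, imaging
import cv2, numpy as np
for n in ("side","top"):
    cv2.imwrite(f"pics/{n}0.png", imaging.get_image(n))
    c=imaging.calibration(n); print(n,np.round(c["mtx"],1).tolist(),np.round(c["dist"],3),np.round(c["cam_to_world"],3).tolist())
s=manip.get_state(); print(s)
E
```

```text
side [[367.8, 0.0, 321.6], [0.0, 367.8, 199.7], [0.0, 0.0, 1.0]] [-0.035  0.     0.     0.     0.   ] [[0.993, -0.078, 0.086, 0.421], [-0.115, -0.75, 0.651, -0.478], [0.014, -0.656, -0.754, 0.747], [0.0, 0.0, 0.0, 1.0]]
top [[509.2, 0.0, 324.0], [0.0, 509.2, 203.9], [0.0, 0.0, 1.0]] [-0.086  0.     0.     0.     0.   ] [[0.005, -0.995, 0.103, 0.383], [-1.0, -0.005, 0.001, 0.071], [-0.001, -0.103, -0.995, 1.411], [0.0, 0.0, 0.0, 1.0]]
{'clock': 0.1, 'qpos': array([-1.44706003e+00,  2.76557823e-01,  1.50600295e+00,  2.12750278e-05,
        1.36070662e+00, -1.20998690e-01]), 'qd': array([-7.72959515e-04, -6.96177516e-04, -2.59360573e-03,  2.85488800e-04,
        6.78902471e-05, -1.15910005e-03]), 'effort': array([ 1.62896613e-03, -4.17698228e+01, -2.46405262e+01, -2.06685659e-04,
        5.84549867e-03,  6.46421199e-06]), 'position': array([ 0.13926889, -0.55741617,  0.24151276]), 'ee_rot': array([-8.37385843e-04,  9.92522360e-01,  1.22060083e-01,  9.25555050e-06]), 'contact_force': array([0.31535081, 0.29913039, 0.04270959]), 'moment': array([ 0.00202563,  0.01669894, -0.01224776]), 'gripper_force': 0.0, 'width': 0.08544521849350019}
```

View pics/side0.png

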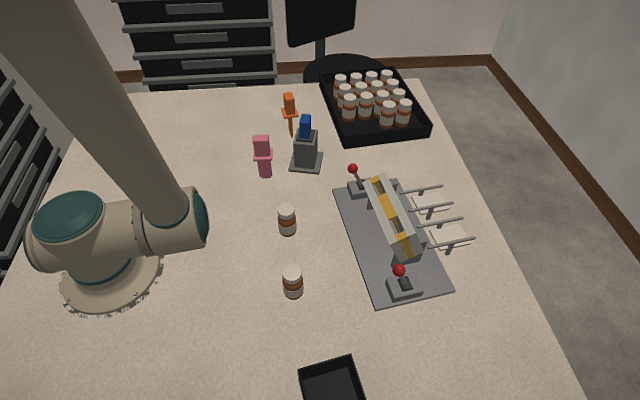

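View pics/top0.png

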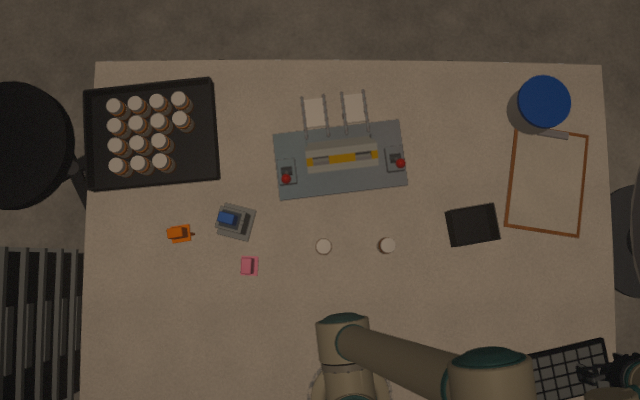

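Side: blue gauge in its stand at (305,150), block with yellow face at (392,215), red balls at (352,168) and (399,270). Top: gauge (228,218), plate corners about (273,133), (399,121), (408,185), (280,200), bottles (323,246) and (387,245), bin (472,225). I'll enlarge both regions for the fine measurements.

```bash
python3 - <<'E'
import cv2, numpy as np
t=cv2.imread("pics/top0.png"); s=cv2.imread("pics/side0.png")
a=cv2.resize(t[110:210,265:415],(780,520),interpolation=cv2.INTER_CUBIC)   # x5.2
cv2.imwrite("pics/c1.png",cv2.convertScaleAbs(a,alpha=1.7))
b=cv2.resize(t[195:250,205:265],None,fx=6.5,fy=6.5,interpolation=cv2.INTER_CUBIC)
c=cv2.resize(s[105:180,280:330],None,fx=7,fy=7,interpolation=cv2.INTER_CUBIC)
o=np.zeros((530,800,3),np.uint8); o[:b.shape[0],:b.shape[1]]=b; o[:c.shape[0],400:400+c.shape[1]]=c
cv2.imwrite("pics/c2.png",cv2.convertScaleAbs(o,alpha=1.6))
E
```

```text
(no output)
```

View pics/c1.png

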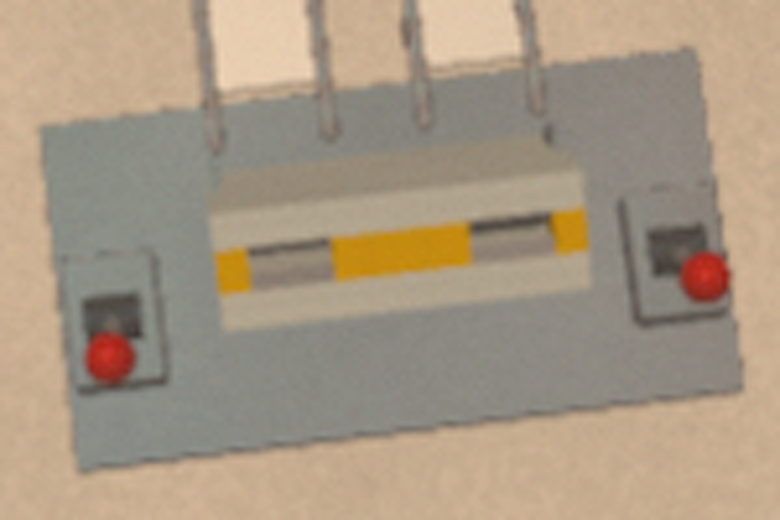

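View pics/c2.png

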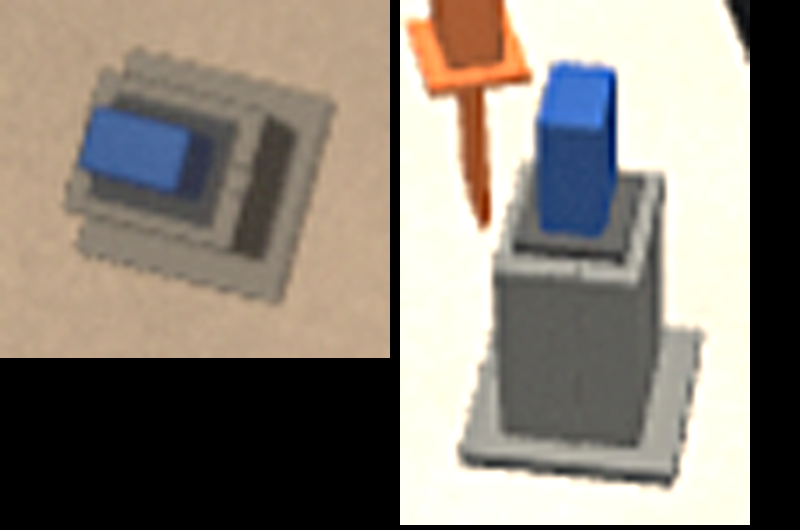

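c1: plate corners (42,127), (695,50), (742,390), (80,470); gap mouths centred near (290,264) and (510,239); red balls (109,357), (705,277). c2: handle top corners (92,107), (188,124), (177,190), (80,170) from above, and (553,62), (616,68), (603,128), (538,122) from the side.

```bash
cat > h.py <<'E'
import cv2, numpy as np
from rig import imaging
from scipy.optimize import least_squares
from scipy.spatial.transform import Rotation as R
C={n:imaging.calibration(n) for n in("side","top")}
def proj(n,P):
    c=C[n]; T=np.linalg.inv(c["cam_to_world"])
    return cv2.projectPoints(np.float64(P).reshape(-1,1,3),cv2.Rodrigues(T[:3,:3])[0],T[:3,3],c["mtx"],np.float64(c["dist"]))[0][:,0]
def ray(n,uv,z):
    c=C[n]; u=cv2.undistortPoints(np.float64(uv).reshape(-1,1,2),c["mtx"],np.float64(c["dist"]))[:,0]
    M=np.array(c["cam_to_world"]); d=np.c_[u,np.ones(len(u))]@M[:3,:3].T
    return M[:3,3]+d*((z-M[2,3])/d[:,2])[:,None]
def place(p,L): # planar pose x,y,yaw
    return R.from_euler('z',p[2]).apply(L)+[p[0],p[1],0]
def fit(obs,p0):
    f=lambda p:np.concatenate([(proj(n,place(p,L))-uv).ravel() for n,L,uv in obs])
    r=least_squares(f,p0); return r.x,r.fun.reshape(-1,2)
E
python3 - <<'E'
from h import *
a=lambda l,s,o:np.array(l,float)/s+o
o=np.array([265,110])
pl=np.array([[95,180,10],[95,-180,10],[-95,-180,10],[-95,180,10]])/1e3
t=np.array([.906,0,.423])*11
def gap(y): return np.array([np.array([-20,y,125])+k*t+[0,w,0] for k,w in((1,21),(1,-21),(-1,-21),(-1,21))])/1e3
obsp=("top",pl,a([(42,127),(695,50),(742,390),(80,470)],5.2,o))
og=[("top",gap(55),a([(249,243),(330,237),(333,284),(250,290)],5.2,o)),("top",gap(-55),a([(468,225),(548,213),(553,255),(470,263)],5.2,o))]
p0=[.56,.07,.1]
for ob in([obsp],og,[obsp]+og):
    p,e=fit(ob,p0); print("block",p.round(4),np.degrees(p[2]).round(2),"res\n",e.round(1).tolist())
b=p
for n,y in(("L",150),("R",-150)):
  for th in(0,.15):
    P=place(b,np.array([[-20-80*np.sin(.5-th),y,32+80*np.cos(.5-th)]])/1e3); print(n,th,P.round(4),proj("top",P).round(1),proj("side",P).round(1))
print("balls", a([(109,357),(705,277)],5.2,o).round(1))
print("gaps",place(b,np.array([[-20,55,125],[-20,-55,125]])/1e3).round(4))
h=np.array([[13,20,161],[13,-20,161],[-13,-20,161],[-13,20,161]])/1e3
ot=("top",h,a([(92,107),(188,124),(177,190),(80,170)],6.5,[205,195]))
os=("side",h,a([(153,62),(216,68),(203,128),(138,122)],7,[280,105]))
for ob in([ot],[os],[ot,os]):
  try:
    p,e=fit(ob,[.42,.26,-.2]); print("gauge",p.round(4),np.degrees(p[2]).round(2),e.round(1).tolist())
  except Exception as x: print(x)
print(ray("side",os[2],.161).round(3),ray("top",ot[2],.161).round(3))
print("side-plate",ray("side",[(333,187),(376,307),(454,291)],.01).round(3))
print("bottles",ray("top",[(323,246),(387,245)],.085).round(3),"bin",ray("top",[(472,225)],.07).round(3))
E
```

```text
block [0.6532 0.0285 0.1258] 7.21 res
 [[-0.7, -0.3], [0.5, -0.4], [0.8, 0.3], [-0.6, 0.4]]
block [0.654  0.0295 0.1162] 6.66 res
 [[-0.8, 0.7], [-0.1, 0.0], [0.2, -0.7], [-0.1, -0.1], [-0.2, -0.5], [0.7, -0.0], [0.3, 0.2], [0.1, 0.4]]
block [0.6537 0.0293 0.1239] 7.1 res
 [[-0.9, -0.6], [0.2, -0.5], [0.4, 0.2], [-0.9, 0.1], [-0.7, 1.0], [0.0, 0.2], [0.4, -0.5], [0.1, 0.2], [-0.1, -0.6], [0.8, -0.1], [0.5, 0.1], [0.2, 0.4]]
L 0 [[0.5773 0.171  0.1022]] [[286.3 181.3]] [[350.2 169.5]]
L 0.15 [[0.5881 0.1723 0.1071]] [[285.7 176.8]] [[354.5 167.4]]
R 0 [[ 0.6143 -0.1267  0.1022]] [[400.6 167.8]] [[393.2 272.1]]
R 0.15 [[ 0.6252 -0.1254  0.1071]] [[400.4 163.4]] [[398.7 269.7]]
balls [[286.  178.7]
 [400.6 163.3]]
gaps [[ 0.6271  0.0814  0.125 ]
 [ 0.6407 -0.0277  0.125 ]]
gauge [ 0.477   0.3152 -0.1738] -9.96 [[-0.4, -0.3], [0.6, -0.1], [0.3, 0.1], [-0.6, 0.3]]
gauge [0.4778 0.3122 1.2245] 70.16 [[-2.5, 0.6], [3.1, 2.0], [2.5, -0.7], [-3.1, -2.1]]
gauge [0.4775 0.3146 0.252 ] 14.44 [[-2.3, 3.0], [-1.4, -3.6], [2.7, -3.6], [1.9, 3.5], [5.4, -1.2], [1.6, 6.6], [-6.0, 0.1], [-1.7, -7.7]]
[[0.47  0.333 0.161]
 [0.494 0.327 0.161]
 [0.485 0.291 0.161]
 [0.462 0.297 0.161]] [[0.492 0.332 0.161]
 [0.486 0.295 0.161]
 [0.461 0.299 0.161]
 [0.468 0.336 0.161]]
side-plate [[ 0.541  0.201  0.01 ]
 [ 0.585 -0.155  0.01 ]
 [ 0.765 -0.138  0.01 ]]
bottles [[ 0.411  0.075  0.085]
 [ 0.414 -0.092  0.085]] bin [[ 0.468 -0.321  0.07 ]]
```

Request:
jog_arm(deltas=[0,0,63.5,338,871,40,1,0,0,63.5,338,871,40,1,0,0,63.5,338,871,40,1,0,0,63.5,338,871,40,1,0,0,63.5,338,871,40,1,0,0,63.5,338,871,40,1,0,0,63.5,338,871,40,1,0,0,63.5,338,871,40,1,0,0,63.5,338,871,40,1,0,0,63.5,338,871,40,1,0,0,63.5,338,871,40,1,0,0,63.5,338,871,40,1,0,0,63.5,338,871,40,1,0,0,63.5,338,871,40,1,0,0,63.5,338,871,40,1,0,0,63.5,338,871,40,1,0,0,63.5,338,871,40,1,0,0,63.5,338,871,40,1,0,0,63.5,338,871,40,1,0,0,63.5,338,871,40,1], grip_force=40)

```text
clock: 2.1
position: [0.4786, 0.3173, 0.281]
ee_rot: [-0.001, 0.779, 0.628, 0.0]
contact_force: [-0.6, -0.5, -0.4]
width: 0.0855
gripper_force: 0.0
```

Request:
jog_arm(deltas=[0,0,0,0,0,-50,1,0,0,0,0,0,-100,1,0,0,0,0,0,-120,1,0,0,0,0,0,-140,1,0,0,0,0,0,-150,1,0,0,0,0,0,-152,1])

```text
clock: 2.7
position: [0.4764, 0.3121, 0.1291]
ee_rot: [-0.0, 0.78, 0.626, -0.001]
contact_force: [1.0, 0.2, -0.5]
width: 0.0854
gripper_force: 0.0
```

```bash
python3 - <<'E'
from rig import manip, imaging
import cv2, numpy as np
s=manip.get_state(); print(s["position"],s["contact_force"],s["clock"])
t=imaging.get_image("top");s=imaging.get_image("side")
cv2.imwrite("pics/top1.png",t);cv2.imwrite("pics/side1.png",s)
b=cv2.resize(t[180:270,190:280],None,fx=4.4,fy=4.4,interpolation=cv2.INTER_CUBIC)
c=cv2.resize(s[90:190,260:360],None,fx=4,fy=4,interpolation=cv2.INTER_CUBIC)
o=np.zeros((400,800,3),np.uint8); o[:396,:396]=b; o[:,400:]=c
cv2.imwrite("pics/c3.png",cv2.convertScaleAbs(o,alpha=1.4))
E
```

```text
[0.47640352 0.31210967 0.12914321] [ 0.9588266   0.19559625 -0.46822887] 2.7
```

View pics/c3.png

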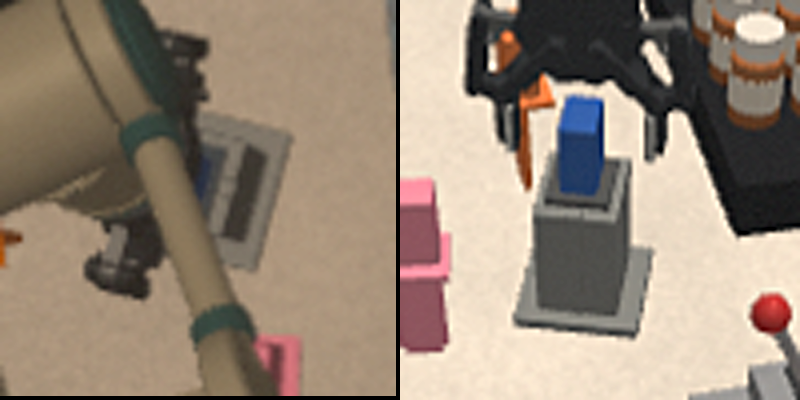

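The fingers straddle the blue handle (handle at c3 (580,150), fingers at 508 and 655). Closing.

Request:
jog_arm(deltas=[0,0,0,0,0,0,0,0,0,0,0,0,0,0,0,0,0,0,0,0,0,0,0,0,0,0,0,0,0,0,0,0,0,0,0,0,0,0,0,0,0,0,0,0,0,0,0,0,0], grip_force=50)

```text
clock: 3.5
position: [0.4775, 0.3132, 0.1309]
ee_rot: [0.0, 0.78, 0.626, 0.0]
contact_force: [-0.7, -0.1, 4.3]
width: 0.0255
gripper_force: 49.8
```

Request:
jog_arm(deltas=[0,0,0,0,0,15,0,0,0,0,0,0,35,0,0,0,0,0,0,65,0,0,0,0,0,0,100,0,0,0,0,0,0,140,0,0,0,0,0,0,165,0,0,0,0,0,0,165,0])

```text
clock: 4.2
position: [0.4791, 0.3139, 0.2989]
ee_rot: [0.001, 0.78, 0.626, 0.004]
contact_force: [0.0, 0.5, -3.1]
width: 0.0257
gripper_force: 49.5
```

```bash
cat >> h.py <<'E'
B=np.array([.6537,.0293,np.radians(7.1)])
Rb=R.from_euler('z',B[2])
n=Rb.apply([-np.sin(np.radians(25)),0,np.cos(np.radians(25))])
def mouth(y,o=(0,0)): # o: correction of block x,y in mm
    return place(B,np.array([[-.02,y,.125]]))[0]+[o[0]/1e3,o[1]/1e3,0]
# tool orientation pointing along -n: tool y at block x dir
Rdown=lambda yaw:R.from_euler('z',yaw)*R.from_matrix(np.array([[0,1,0],[1,0,0],[0,0,-1]]).T)
Rin=Rb*R.from_euler('y',-25,degrees=True)*Rdown(0)
E
python3 - <<'E'
from h import *
from rig import manip
s=manip.get_state(); print(s["contact_force"],s["width"])
R0=Rdown(np.radians(-12.5)); print(R0.as_quat()[[3,0,1,2]].round(3), s["ee_rot"].round(3))
P0=np.array([.477,.313,.295])
print("pos",s["position"].round(4))
print("rv",np.degrees((Rin*R0.inv()).as_rotvec()).round(2))
for y in(.055,-.055):print("shift",((mouth(y)+.140*n-P0)*1e3).round(1),(mouth(y)+.140*n).round(4))
print(n)
E
```

```text
[ 0.00988227  0.49092478 -3.0745269 ] 0.025734701522403647
[0.    0.78  0.626 0.   ] [0.001 0.78  0.626 0.004]
pos [0.4791 0.3139 0.2989]
rv [ -1.18 -25.09  19.29]
shift [  91.3 -238.9  -43.1] [0.5683 0.0741 0.2519]
shift [ 104.9 -348.1  -43.1] [ 0.5819 -0.0351  0.2519]
[-0.4193776  -0.05223624  0.90630779]
```

Request:
jog_arm(deltas=[-1.2,-25.1,19.3,20,-50,0,0,-1.2,-25.1,19.3,40,-95,0,0,-1.2,-25.1,19.3,55,-140,0,0,-1.2,-25.1,19.3,75,-185,0,0,-1.2,-25.1,19.3,91,-225,0,0,-1.2,-25.1,19.3,91,-239,0,0,-1.2,-25.1,19.3,91,-239,-30,0,-1.2,-25.1,19.3,91,-239,-43,0,-1.2,-25.1,19.3,91,-239,-43,0,-1.2,-25.1,19.3,91,-239,-43,0])

```text
clock: 5.2
position: [0.5677, 0.0741, 0.2508]
ee_rot: [0.143, 0.646, 0.732, 0.161]
contact_force: [-0.2, -0.7, -1.3]
width: 0.0254
gripper_force: 49.8
```

```bash
python3 - <<'E'
from h import *
from rig import manip
s=manip.get_state(); p=s["position"]; q=s["ee_rot"]; print(p.round(4),s["contact_force"].round(2),s["clock"])
Rt=R.from_quat(q[[1,2,3,0]]); print("rot err deg",np.degrees((Rin*Rt.inv()).as_rotvec()).round(2))
t=imaging.get_image("top");s=imaging.get_image("side")
cv2.imwrite("pics/top2.png",t);cv2.imwrite("pics/side2.png",s)
# predicted gauge model: tool axes
ax=Rt.apply([0,1,0]); ay=Rt.apply([1,0,0]); az=-Rt.apply([0,0,1]); o=p-.031*az
L=np.array([[0,18,-5],[0,-18,-5],[0,18,-77],[0,-18,-77],[0,13,-85],[0,-13,-85],[22,25,0],[-22,25,0],[-22,-25,0],[22,-25,0]])/1e3
P=o+L@np.array([ax,ay,az])
for nm,im,(u0,v0,w,h) in(("side",s,(300,90,140,170)),("top",t,(265,100,150,120))):
    c=np.ascontiguousarray(im[v0:v0+h,u0:u0+w]); f=min(400/w,560/h)
    c=cv2.convertScaleAbs(cv2.resize(c,None,fx=f,fy=f,interpolation=cv2.INTER_CUBIC),alpha=1.4)
    for u in (proj(nm,P)-[u0,v0]+.5)*f: cv2.circle(c,tuple(int(k) for k in u),2,(0,255,0),-1)
    for u in (proj(nm,[mouth(.055),mouth(-.055)])-[u0,v0]+.5)*f: cv2.circle(c,tuple(int(k) for k in u),2,(0,0,255),-1)
    globals()[nm]=c
H=max(side.shape[0],top.shape[0]); o=np.zeros((H,side.shape[1]+top.shape[1],3),np.uint8)
o[:side.shape[0],:side.shape[1]]=side; o[:top.shape[0],side.shape[1]:]=top; cv2.imwrite("pics/c4.png",o); print(o.shape)
E
```

```text
[0.5677 0.0741 0.2508] [-0.22 -0.66 -1.34] 5.2
rot err deg [ 0.03 -0.13 -0.03]
(486, 800, 3)
```

View pics/c4.png

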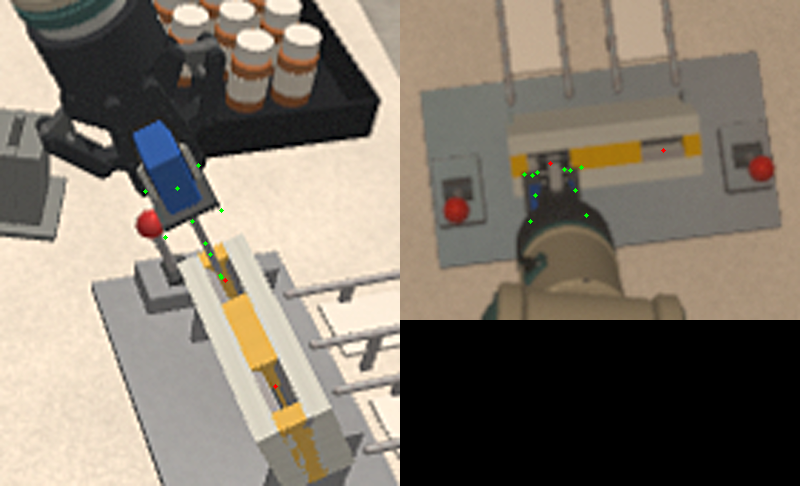

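Side view: gauge held at (175,165), above the left gap (226,280); the collar appears a few pixels off the green prediction. I'll enlarge that region with outlines before inserting.

```bash
python3 - <<'E'
from h import *
from rig import manip
s=manip.get_state(); p=s["position"]; q=s["ee_rot"]
Rt=R.from_quat(q[[1,2,3,0]])
ax=Rt.apply([0,1,0]); ay=Rt.apply([1,0,0]); az=-Rt.apply([0,0,1]); o=p-.031*az
im=cv2.imread("pics/side2.png"); u0,v0,w,h=335,125,58,72; f=8
c=cv2.convertScaleAbs(cv2.resize(im[v0:v0+h,u0:u0+w],None,fx=f,fy=f,interpolation=cv2.INTER_CUBIC),alpha=1.4)
def rect(x,y,z): return np.array([[x,y,z],[-x,y,z],[-x,-y,z],[x,-y,z]])/1e3
def draw(L,col):
    u=(proj("side",o+L@np.array([ax,ay,az]))-[u0,v0]+.5)*f
    cv2.polylines(c,[u.astype(int)],True,col,1); print(u.astype(int).tolist())
draw(rect(22,25,0),(0,255,0));draw(rect(22,25,6),(0,255,0));draw(rect(13,20,61),(0,255,255));draw(np.array([[0,18,0],[0,18,-77],[0,13,-85],[0,-13,-85],[0,-18,-77],[0,-18,0]])/1e3,(255,0,255))
t=np.array([.906,0,.423])*11
g=place(B,np.array([np.array([-20,55,125])+k*t+[0,w,0] for k,w in((1,21),(1,-21),(-1,-21),(-1,21))])/1e3)
cv2.polylines(c,[((proj("side",g)-[u0,v0]+.5)*f).astype(int)],True,(0,0,255),1)
cv2.imwrite("pics/c5.png",c)
E
```

```text
[[281, 175], [133, 250], [189, 378], [345, 301]]
[[275, 161], [125, 236], [181, 364], [338, 287]]
[[182, 50], [88, 98], [135, 201], [231, 152]]
[[215, 230], [301, 397], [315, 425], [345, 489], [343, 486], [258, 321]]
```

View pics/c5.png

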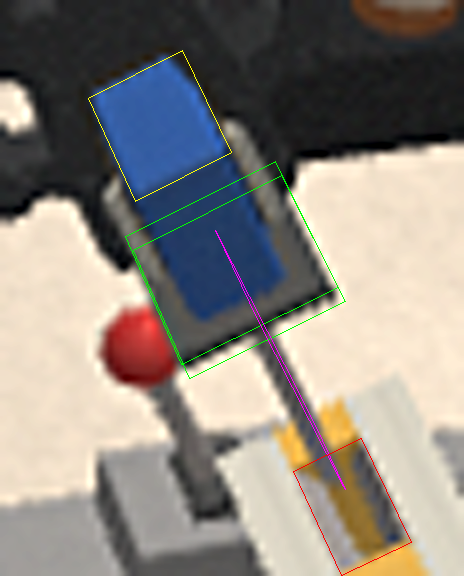

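The overlay agrees within about 1 px (2 mm) at handle top, blade and gap mouth. Inserting along the slope.

Request:
jog_arm(deltas=[0,0,0,4.2,0.5,-9,0,0,0,0,8.4,1.0,-18,0,0,0,0,11.7,1.5,-25.5,0,0,0,0,14.7,1.8,-31.7,0,0,0,0,17.6,2.2,-38,0,0,0,0,18.9,2.3,-40.8,0,0,0,0,18.9,2.3,-40.8,0])

```text
clock: 6.0
position: [0.5872, 0.0764, 0.2108]
ee_rot: [0.143, 0.646, 0.732, 0.162]
contact_force: [-0.2, -0.4, -1.7]
width: 0.0255
gripper_force: 49.9
```

Request:
jog_arm(deltas=[0,0,0,2.1,0.3,-4.5,0,0,0,0,4.2,0.5,-9.1,0,0,0,0,5.9,0.7,-12.7,0,0,0,0,6.7,0.8,-14.5,0,0,0,0,7.5,0.9,-16.3,0,0,0,0,7.5,0.9,-16.3,0,0,0,0,7.5,0.9,-16.3,0])

```text
clock: 6.7
position: [0.5948, 0.0773, 0.1953]
ee_rot: [0.144, 0.646, 0.732, 0.162]
contact_force: [0.0, -0.1, -1.1]
width: 0.0255
gripper_force: 49.9
```

Request:
jog_arm(deltas=[0,0,0,1.3,0.2,-2.7,0,0,0,0,2.5,0.3,-5.4,0,0,0,0,3.4,0.4,-7.2,0,0,0,0,3.4,0.4,-7.2,0,0,0,0,3.4,0.4,-7.2,0])

```text
clock: 7.2
position: [0.5982, 0.0777, 0.1879]
ee_rot: [0.143, 0.646, 0.732, 0.162]
contact_force: [0.0, 0.1, -2.1]
width: 0.0256
gripper_force: 49.9
```

Request:
jog_arm(deltas=[0,0,0,2.5,0.3,-5.4,0,0,0,0,5.0,0.6,-10.9,0,0,0,0,7.5,0.9,-16.3,0,0,0,0,10.1,1.3,-21.8,0,0,0,0,12.6,1.6,-27.2,0,0,0,0,12.6,1.6,-27.2,0,0,0,0,12.6,1.6,-27.2,0])

```text
clock: 7.9
position: [0.6108, 0.0793, 0.1605]
ee_rot: [0.143, 0.646, 0.732, 0.162]
contact_force: [0.6, -0.2, -1.2]
width: 0.0255
gripper_force: 49.9
```

Sliding freely, about 8 mm to go. Seating slowly.

Request:
jog_arm(deltas=[0,0,0,0.8,0.1,-1.8,0,0,0,0,1.7,0.2,-3.6,0,0,0,0,2.5,0.3,-5.4,0,0,0,0,2.5,0.3,-5.4,0,0,0,0,2.5,0.3,-5.4,0])

```text
clock: 8.4
position: [0.6132, 0.0796, 0.1554]
ee_rot: [0.143, 0.646, 0.732, 0.162]
contact_force: [0.2, 0.6, -1.0]
width: 0.0255
gripper_force: 49.9
```

Request:
jog_arm(deltas=[0,0,0,0.4,0.05,-0.9,0,0,0,0,0.8,0.1,-1.8,0,0,0,0,0.8,0.1,-1.8,0,0,0,0,0.8,0.1,-1.8,0])

```text
clock: 8.8
position: [0.614, 0.0797, 0.1536]
ee_rot: [0.143, 0.646, 0.732, 0.162]
contact_force: [-0.2, 0.0, -1.9]
width: 0.0258
gripper_force: 49.9
```

Request:
jog_arm(deltas=[0,0,0,0.4,0.05,-0.9,0,0,0,0,0.8,0.1,-1.8,0,0,0,0,0.8,0.1,-1.8,0,0,0,0,0.8,0.1,-1.8,0])

```text
clock: 9.2
position: [0.6144, 0.0797, 0.1531]
ee_rot: [0.144, 0.646, 0.732, 0.162]
contact_force: [-6.4, -1.8, 7.7]
width: 0.0253
gripper_force: 51.2
```

Contact of about 11 N along n with the collar at the mouth (d ≈ 0): fully home. Left gap is open. Releasing and backing out along n.

Request:
jog_arm(deltas=[0,0,0,-0.4,-0.05,0.9,0.6,0,0,0,-0.4,-0.05,0.9,0.6,0,0,0,-0.4,-0.05,0.9,0.6,0,0,0,-0.4,-0.05,0.9,0.6,0,0,0,-0.4,-0.05,0.9,0.6,0,0,0,-4.2,-0.5,9,0.6,0,0,0,-12.6,-1.6,27,0.6,0,0,0,-25,-3.1,54,0.6,0,0,0,-42,-5.2,91,0.6,0,0,0,-50,-6.2,109,0.6])

```text
clock: 10.2
position: [0.5649, 0.0735, 0.2648]
ee_rot: [0.145, 0.646, 0.732, 0.164]
contact_force: [0.7, 0.2, 0.4]
width: 0.0511
gripper_force: 0.0
```

```bash
python3 - <<'E'
from h import *
from rig import manip
s=manip.get_state(); print(s["position"],s["contact_force"].round(1),s["width"],s["clock"])
im=imaging.get_image("side"); cv2.imwrite("pics/side3.png",im)
m=np.array([-.42262,0,.90631]); tx=np.array([.90631,0,.42262])
c=cv2.convertScaleAbs(cv2.resize(im[120:310,310:450],None,fx=3.1,fy=3.1,interpolation=cv2.INTER_CUBIC),alpha=1.4)
def pr(x,y,z,col):
    L=np.array([np.array([-20,55,125])+a*tx*x+np.array([0,b*y,0])+z*m for a,b in((1,1),(-1,1),(-1,-1),(1,-1))])/1e3
    cv2.polylines(c,[((proj("side",place(B,L))-[310,120]+.5)*3.1).astype(int)],True,col,1)
pr(22,25,0,(0,255,0)); pr(13,20,61,(0,255,255))
cv2.imwrite("pics/c6.png",c)
for th in(0,.05,.1,.15,.2,1.0):
    P=place(B,np.array([[-20-80*np.sin(.5-th),-150,32+80*np.cos(.5-th)]])/1e3); print(th,P.round(4),proj("side",P).round(1),proj("top",P).round(1))
k=(im[:,:,2]>130)&(im[:,:,1]<60)&(im[:,:,0]<60)
N,l,st,ce=cv2.connectedComponentsWithStats(k.astype(np.uint8)); print([(st[i,4],ce[i].round(1)) for i in range(1,N) if st[i,4]>20])
E
```

```text
[0.5649058  0.07352642 0.26484639] [0.7 0.2 0.4] 0.051050500419245894 10.2
0 [[ 0.6143 -0.1268  0.1022]] [[393.2 272.1]] [[400.7 167.8]]
0.05 [[ 0.6179 -0.1263  0.104 ]] [[395.  271.3]] [[400.6 166.4]]
0.1 [[ 0.6215 -0.1259  0.1057]] [[396.8 270.5]] [[400.5 164.9]]
0.15 [[ 0.6252 -0.1254  0.1071]] [[398.7 269.8]] [[400.4 163.4]]
0.2 [[ 0.6289 -0.1249  0.1084]] [[400.6 269. ]] [[400.2 161.9]]
1.0 [[ 0.6905 -0.1173  0.1022]] [[428.5 264.4]] [[396.7 139.2]]
[(np.int32(22), array([352.7, 165.6])), (np.int32(54), array([399.7, 267.2]))]
```

View pics/c6.png

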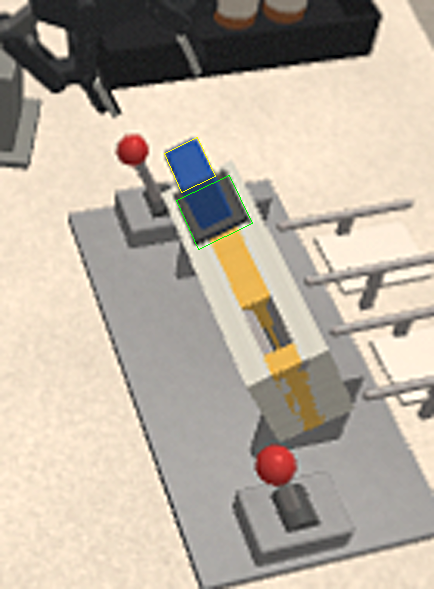

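The gauge sits exactly on the predicted fully-home outline (collar (212,210), handle top (190,165)). The right ball at (276,465) is unmoved. Now the right lever: shut the fingers, go vertical and drop behind it.

Request:
jog_arm(deltas=[-3.1,24.8,0,0,-45,0,0,-3.1,24.8,0,0,-90,0,0,-3.1,24.8,0,5,-135,0,0,-3.1,24.8,0,8,-180,0,0,-3.1,24.8,0,8,-205,0,0,-3.1,24.8,0,8,-205,-40,0,-3.1,24.8,0,8,-205,-85,0,-3.1,24.8,0,8,-205,-130,0,-3.1,24.8,0,8,-205,-162,0,-3.1,24.8,0,8,-205,-162,0,-3.1,24.8,0,8,-205,-162,0])

```text
clock: 11.35
position: [0.5731, -0.1315, 0.0989]
ee_rot: [0.0, 0.662, 0.75, -0.0]
contact_force: [0.7, 0.7, 1.1]
width: 0.0
gripper_force: 0.0
```

Request:
jog_arm(deltas=[0,0,0,9.9,1.2,0,0,0,0,0,19.8,2.5,0,0,0,0,0,29.8,3.7,0,0,0,0,0,39.7,4.9,0,0,0,0,0,49.6,6.2,0,0,0,0,0,59.5,7.4,0,0,0,0,0,67,8.3,0,0,0,0,0,74.4,9.3,0,0,0,0,0,74.4,9.3,0,0])

```text
clock: 12.25
position: [0.6485, -0.122, 0.0985]
ee_rot: [0.001, 0.662, 0.75, 0.0]
contact_force: [-0.5, 0.0, -0.2]
width: 0.0001
gripper_force: 0.0
```

Request:
jog_arm(deltas=[0,0,0,4,0.5,0,0,0,0,0,8,1,0,0,0,0,0,8,1,0,0,0,0,0,8,1,0,0])

```text
clock: 12.65
position: [0.6555, -0.1212, 0.099]
ee_rot: [0.001, 0.662, 0.75, 0.0]
contact_force: [0.1, 0.1, -0.2]
width: 0.0002
gripper_force: 0.0
```

```bash
cat > ball.py <<'E'
from h import *
from rig import manip
s=manip.get_state(); print(s["position"].round(4),s["contact_force"].round(1),s["clock"])
for n in("side","top"):
    im=imaging.get_image(n); cv2.imwrite(f"pics/{n}_{s['clock']:.2f}.png",im)
    i=im.astype(int); k=(i[:,:,2]>90)&(i[:,:,2]>2.5*i[:,:,1])&(i[:,:,2]>2.5*i[:,:,0])
    N,l,st,ce=cv2.connectedComponentsWithStats(k.astype(np.uint8)); print(n,[(int(st[j,4]),ce[j].round(1).tolist()) for j in range(1,N) if st[j,4]>8])
    for th in(.7,.8,.9,1.0):
        P=place(B,np.array([[-20-80*np.sin(.5-th),-150,32+80*np.cos(.5-th)]])/1e3); print(th,P.round(4),proj(n,P).round(1))
E
python3 ball.py
```

```text
[ 0.6555 -0.1212  0.099 ] [ 0.1  0.1 -0.2] 12.65
side [(55, [352.4, 167.4]), (52, [426.4, 265.3])]
0.7 [[ 0.6682 -0.1201  0.1104]] [[419.2 264.5]]
0.8 [[ 0.6759 -0.1191  0.1084]] [[422.5 264.2]]
0.9 [[ 0.6833 -0.1182  0.1057]] [[425.6 264.2]]
1.0 [[ 0.6905 -0.1173  0.1022]] [[428.5 264.4]]
top [(51, [285.4, 177.8])]
0.7 [[ 0.6682 -0.1201  0.1104]] [[398.3 146.9]]
0.8 [[ 0.6759 -0.1191  0.1084]] [[397.8 144.2]]
0.9 [[ 0.6833 -0.1182  0.1057]] [[397.2 141.6]]
1.0 [[ 0.6905 -0.1173  0.1022]] [[396.7 139.2]]
```

Request:
jog_arm(deltas=[0,0,0,2,0.25,0,0,0,0,0,4,0.5,0,0,0,0,0,4,0.5,0,0,0,0,0,4,0.5,0,0])

```text
clock: 13.15
position: [0.6593, -0.1206, 0.0988]
ee_rot: [0.0, 0.662, 0.75, 0.0]
contact_force: [-0.1, 0.5, -0.9]
width: 0.0003
gripper_force: 0.2
```

Request:
jog_arm(deltas=[0,0,0,1.5,0.2,0,0,0,0,0,3,0.4,0,0,0,0,0,3,0.4,0,0,0,0,0,3,0.4,0,0])

```text
clock: 13.55
position: [0.6624, -0.1202, 0.0989]
ee_rot: [0.0, 0.662, 0.75, 0.0]
contact_force: [0.2, -0.5, -0.9]
width: -0.0001
gripper_force: 0.2
```

Request:
jog_arm(deltas=[0,0,0,1,0.1,0,0,0,0,0,2,0.25,0,0,0,0,0,2,0.25,0,0,0,0,0,2,0.25,0,0])

```text
clock: 13.95
position: [0.6643, -0.1199, 0.0988]
ee_rot: [0.0, 0.662, 0.75, 0.0]
contact_force: [-0.4, -0.0, 0.3]
width: 0.0003
gripper_force: 0.3
```

```bash
python3 ball.py
```

```text
[ 0.6643 -0.1199  0.0988] [-0.4 -0.   0.3] 13.95
side [(53, [352.4, 167.4]), (61, [430.0, 264.9])]
0.7 [[ 0.6682 -0.1201  0.1104]] [[419.2 264.5]]
0.8 [[ 0.6759 -0.1191  0.1084]] [[422.5 264.2]]
0.9 [[ 0.6833 -0.1182  0.1057]] [[425.6 264.2]]
1.0 [[ 0.6905 -0.1173  0.1022]] [[428.5 264.4]]
top [(49, [285.2, 177.8])]
0.7 [[ 0.6682 -0.1201  0.1104]] [[398.3 146.9]]
0.8 [[ 0.6759 -0.1191  0.1084]] [[397.8 144.2]]
0.9 [[ 0.6833 -0.1182  0.1057]] [[397.2 141.6]]
1.0 [[ 0.6905 -0.1173  0.1022]] [[396.7 139.2]]
```

Near the stop; I'll continue until the stop is felt.

Request:
jog_arm(deltas=[0,0,0,1,0.1,0,0,0,0,0,1.5,0.2,0,0,0,0,0,1.5,0.2,0,0])

```text
clock: 14.35
position: [0.6649, -0.1198, 0.0987]
ee_rot: [-0.0, 0.662, 0.75, -0.001]
contact_force: [-4.1, -0.9, 0.6]
width: -0.0003
gripper_force: 1.8
```

Request:
jog_arm(deltas=[0,0,0,1,0.1,0,0,0,0,0,1.5,0.2,0,0,0,0,0,1.5,0.2,0,0])

```text
clock: 14.65
position: [0.6651, -0.1198, 0.0987]
ee_rot: [-0.001, 0.662, 0.75, -0.002]
contact_force: [-6.5, -1.5, 1.8]
width: 0.0001
gripper_force: 3.4
```

The stop is reached (the position holds while the force rises to 6.5 N). Backing off, then up.

Request:
jog_arm(deltas=[0,0,0,-15,-1.9,0,0,0,0,0,-50,-6.2,0,0,0,0,0,-80,-10,0,0,0,0,0,-100,-12,40,0,0,0,0,-130,-40,80,0,0,0,0,-160,-80,120,0,0,0,0,-180,-120,150,0,0,0,0,-200,-160,180,0,0,0,0,-200,-160,180,0,0,0,0,-200,-160,180,0])

```text
clock: 15.65
position: [0.4682, -0.2836, 0.2824]
ee_rot: [0.005, 0.663, 0.748, -0.0]
contact_force: [0.7, 0.8, 0.8]
width: 0.0001
gripper_force: 0.0
```

```bash
python3 ball.py; python3 - <<'E'
import cv2,glob,os
f=max(glob.glob("pics/top_*.png"),key=os.path.getmtime); g=max(glob.glob("pics/side_*.png"),key=os.path.getmtime)
import numpy as np
a=cv2.imread(f);b=cv2.imread(g); o=np.hstack([cv2.resize(a[100:300,200:520],(400,250)),cv2.resize(b[100:350,260:500],(400,417))[:250] if 0 else cv2.resize(b[130:320,240:500],(400,250))])
cv2.imwrite("pics/c7.png",cv2.convertScaleAbs(o,alpha=1.4))
E
```

```text
[ 0.4682 -0.2836  0.2824] [0.7 0.8 0.8] 15.65
side [(114, [428.4, 263.9])]
0.7 [[ 0.6682 -0.1201  0.1104]] [[419.2 264.5]]
0.8 [[ 0.6759 -0.1191  0.1084]] [[422.5 264.2]]
0.9 [[ 0.6833 -0.1182  0.1057]] [[425.6 264.2]]
1.0 [[ 0.6905 -0.1173  0.1022]] [[428.5 264.4]]
top [(44, [396.3, 137.7]), (42, [285.1, 177.8])]
0.7 [[ 0.6682 -0.1201  0.1104]] [[398.3 146.9]]
0.8 [[ 0.6759 -0.1191  0.1084]] [[397.8 144.2]]
0.9 [[ 0.6833 -0.1182  0.1057]] [[397.2 141.6]]
1.0 [[ 0.6905 -0.1173  0.1022]] [[396.7 139.2]]
```

View pics/c7.png

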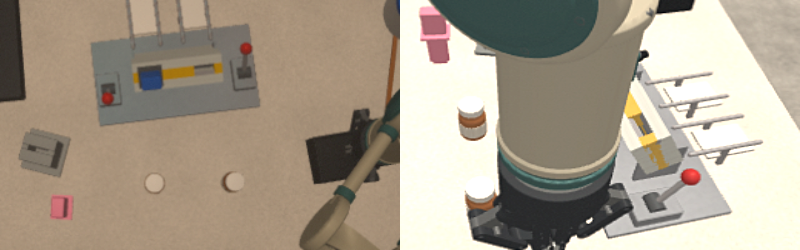

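The pictures show the gauge home in the left gap (150,77), the right lever thrown fully over (246,48), the left lever unmoved (108,98), and the bottles (154,183), (234,181) and bin (336,158) undisturbed. The robot is clear of everything.

```bash
python3 -c "
from rig import manip
print(manip.sign_off())"
```

```text
the job is handed in; nothing more can be done
None
```

The left gap is open and the gauge stands fully home in it; I did not probe the right gap, since the left took the whole blade. I threw the right lever to its stop and left the left lever, bottles and bin as they were; the job was handed in at about 16 s.

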